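Time the airing: wind the bench timer, then crack the stuck drying-box lid

ROBOT

A 7-joint arm with a two-finger parallel gripper is mounted at the origin on the work surface. World frame = base frame: x ahead of the robot, y to its left, z up, the work surface at z = 0. Lengths are in m, angles in rad, forces in N, time in s.
With the tool pointing down it reaches from about 0.4 to 0.85 m from the base axis. Payload 10.4 kg.
Tool frame: the origin (TCP) lies between the finger pads, 19 mm behind the fingertips; this is the grasp point; z points along the fingers, y is the line along which they close (so a half turn about z gives the same grasp; the last joint's range is limited). The gripper opens to 87 mm and grips with 3 to 60 N. Pads are 19 mm wide; open, the fingers measure 117 mm over their backs; the gripper's body (75 mm by 190 mm) begins 51 mm behind the grasp point.
Start: joints at [1.174, 0.332, -0.065, 1.46, 0.022, 1.35, -0.088], TCP at [0.228, -0.582, 0.241] pointing down, gripper open.
Joint ranges: [-2.6, 2.6], [-0.5, 2.12], [-1.47, 1.34], [0.16, 2.42], [-1.27, 4.41], [0.06, 2.06], [-2.6, 2.6]. Speed limits (rad/s): [2.22, 2.22, 2.79, 2.79, 3.14, 3.14, 3.14].

INTERFACE

Orientations are given as a unit quaternion [x, y, z, w].
In Python, from bench import r gives the robot as it stands.
- The arm moves only by the tool move_arm, never from a script. Its argument "targets" is a list of rows, each a list of 3 entries, a list of its own where there are three numbers: the shift along the tool's x, y, z in cm, then the turn, a rotation vector about the tool's x, y, z in rad, then the opening in per cent of the stroke, from 0 (shut) to 100 (fully open). In form: [[[x, y, z], [wx, wy, wz], gripper], ...]. A call has 1 to 20 rows; each row shifts and turns the commanded pose from where the row before left it, along the tool's axes as they then stand; what a row does not reach is not made up. A row lasts 1/8 s, in which the tool goes at most 62.5 mm and 10.7 degrees, less where a joint would pass 70% of its speed; a pose out of reach is approached as far as the arm can. A call with a gripper value outside its range is refused whole. The fingers move at their own pace and stop on an object; "grip_force" is the grip in N (left out, the last holds). Time passes only in rows, so rows that do not move let the fingers close. It gives the time, the measured TCP pose, the force, the opening and the grip force at its end, in the units of the state.
- r.read_state(): the state, without advancing time (a new reading comes with each control period).
- r.camera(name): name is "side" or "top" or "wrist"; returns a dict with "image" (384x512x3 uint8, blue, green, red), "vertical_fov" (degrees; the focal length in pixels is half the picture's height over the tangent of half this angle, whatever the lens; pixels are square), "cx", "cy" (the principal point, pixels), "cam_to_world" (4x4, takes a point from camera to world coordinates). Camera axes: x right, y down, z forward; pixel columns grow to the right and rows downward; lengths in m; the calibration is good to about 2 mm. A picture is of the moment at which its call begins. There is no depth.
- r.close_job(): hands the job in; it is judged then, once.
The state is a dict: "time": time; "joint_positions": joint angles; "joint_vel": joint speeds; "joint_torque": joint torques, N m; "ee_pos": TCP position; "eef_rot": TCP orientation; "ft_force": force on the tool from outside, world axes, zero at the start; "torque": the same for the moment, N m; "width": finger opening in m; "grip_force": force on a finger pad.
Only numpy, scipy, OpenCV 4.12 (cv2) and the standard library are available. Lean on these libraries where they do the work, as an engineer would, in place of code of your own. Each camera call takes 0.05 s, during which the arm holds its last target. There are 200 camera calls.

TASK

Wind the white clockwork timer fully by turning its key clockwise in several part turns, until the key meets its stop with the red wing over the red mark. Then take the bar handle of the green drying box, pull the stuck lid up until its seal breaks, and hold the lid slightly open, about 20 mm at the front edge, without letting it jump wide open. Finish while still holding the handle with the lid ajar, and leave everything else on the bench where it is.

Things in the scene. Friction and masses are not known exactly. Their poses are not given: they have to be found in the camera images.
- timer: White round clockwork timer, 100 mm across, 45 mm high, screwed to the bench. Origin: centre of its underside, z up, so it lies on the key's vertical axis. A red mark on its top face lies towards its own -x side, where the key's red wing points when fully wound.
- key (a joint): Angle of the timer's sprung key in rad, growing clockwise seen from above from 0 (run down) to the stop at 3.14 (fully wound); starts at 0.6 to 1.2. At value q the wing's red end points along the timer's yaw minus q (at 0 along its own +x). Turning takes 0.15 to 0.25 N m; the works hold what is wound when the key is let go.
- key_grip (a point): Point on the key's axis, 76 mm above the bench, a good TCP height. The key is an upright flat wing 52 mm long, 10 mm thick (grip across this), from 56 to 88 mm above the bench, one end red, the other black, over a 60 mm disc whose top is 51 mm above the bench. The point's axes are the timer's and do not turn with the key.
- box: Green airtight drying box, 180 (x) by 220 (y) by 90 mm high, screwed to the bench. Origin: centre of its underside; its front faces its own -x. The lid, a green slab 190 by 230 by 12 mm of about 0.4 kg, is hinged along the back (+x) edge; its top is 105 mm above the bench when closed.
- lid (a joint): Opening angle of the lid in rad: 0 closed, growing as the front edge, 185 mm from the hinge, rises (0.11 is 20 mm there); limit 0.8. The rubber gasket sticks: 15 to 20 N straight up at the handle breaks it, then the pull drops to 4 to 10 N within some 8 mm. It falls shut and re-seals if let go.
- lid_handle (a point): Middle of the lid's bar handle: round steel bar 12 mm thick, 106 mm long, along the box's y, on two posts 90 mm apart, 36 mm above the lid's top, 141 mm above the bench when closed. Moves with the lid, with the lid's axes. Can be pinched from above, fingers closing along the box's x; the bar turns in the pads as the lid tilts.
- lid_hinge (a point): Middle of the lid's hinge axis, 90 mm above the bench and 90 mm behind the box's origin; the closed handle is 155 mm in front of it and 51 mm above it. Its axes are the box's; the lid turns about its y.
- mallet: Bystander: turned wooden mallet standing upright, 76 mm across, 200 mm high. Origin: centre of its underside.
- chisel: Bystander: wood-handled chisel lying on the bench, 230 mm long, 30 mm high. Origin: where blade and handle meet, at bench height; x along the blade.
- knife: Bystander: red marking knife lying in front of the box, 145 mm long, 14 mm high. Origin at its underside near the middle; x along the blade.
- board: Bystander: pine board with three tails, 160 by 100 by 20 mm, lying behind the timer. Origin: middle of its underside.
- finish: Bystander: amber bottle of finish, 64 mm across, 150 mm high, standing. Origin: centre of its underside.
- wax: Bystander: flat metal wax tin, 80 mm across, 45 mm high. Origin: centre of its underside.
- stone: Bystander: grey sharpening stone, 70 by 170 by 25 mm. Origin: centre of its underside.
Mind the look-alikes: they are no part of the job. What is meant by the timer is not purple, and is the larger of those in its own colour.

How it is judged:
On the way, in this order (a step that is already met when the one before it is completed fails the run):
1. the timer's key is wound to its stop (within about 0.25 rad) (value of joint key above 2.9 rad), for 0.2 s.
2. the lid is broken free and raised by the fingers (value of joint lid above 0.045 rad and contact force between the fingers and lid above 1 N), for 0.2 s.
At the end, for the whole second after the job is handed in: The key is still wound (above 2.85 rad) and the fingers, bearing on the lid with more than 1 N, hold it still and ajar: 0.045 to 0.19 rad, that is 8 to 35 mm open at the front edge. No bystander touches the lid (all of step 2 and value of joint key above 2.85 rad and value of joint lid below 0.19 rad and linear speed of lid below 0.03 m/s and contact force between lid and mallet below 0.2 N and contact force between lid and chisel below 0.2 N and contact force between lid and knife below 0.2 N and contact force between lid and board below 0.2 N and contact force between lid and finish below 0.2 N and contact force between lid and wax below 0.2 N and contact force between lid and stone below 0.2 N); the arm keeps its last pose, push and grip.
It fails at once if the lid jumps wide open (more than 0.30 rad, 55 mm at the front edge) (value of joint lid above 0.3 rad).
It fails at once if the lid is opened before the timer is wound (value of joint lid above 0.045 rad and value of joint key below 2.8 rad).
It fails at once if a bystander is moved more than 30 mm or knocked over (distance of any of mallet, chisel, knife, board, finish, wax, stone from where it was at the start of the episode above 0.03 m or angle between any of mallet, chisel, knife, board, finish, wax, stone's own z axis and vertical above 0.5 rad).
It also fails if it takes over 51 s, if anything falls off the work surface, if the arm or the gripper's body presses on something with over 40 N, if the wrist force passes 120 N, or if a joint passes its speed limit or range.

## Working session

There is one attempt and no reset: what is moved stays moved. The work goes in short steps, Python scripts to look and compute and a tool call to move; the robot and the scene stay as the last step left them, time stands still between calls to the robot, and variables do not carry over. Pictures are saved under pics/ and viewed, at most 10 in all, crops included, and the job is handed in when it is done.

Besides the shell and the picture viewer there is one more tool, called after "Call:" as name([rows], argument=value, ...), one row to a line, values as JSON. move_arm: Moves the arm, as the interface text tells. Its arguments: {"type":"object","properties":{"targets":{"type":"array"},"grip_force":{"type":"number"}},"required":["targets"]}

```bash
mkdir -p pics; cat > h.py <<'E'
import numpy as np, cv2
from bench import r
def cam(n):
    c=r.camera(n); im=np.array(c["image"]); 
    f=im.shape[0]/2/np.tan(np.radians(c["vertical_fov"])/2)
    return im,f,c["cx"],c["cy"],np.array(c["cam_to_world"])
def ray(c,u,v,z):
    _,f,cx,cy,T=c
    d=T[:3,:3]@np.array([(u-cx)/f,(v-cy)/f,1]); o=T[:3,3]
    return o+d*(z-o[2])/d[2]
def proj(c,p):
    _,f,cx,cy,T=c
    q=T[:3,:3].T@(np.array(p)-T[:3,3]); return q[0]/q[2]*f+cx,q[1]/q[2]*f+cy
E
python3 - <<'E'
from h import *
for n in("top","side"):
    c=cam(n); cv2.imwrite(f"pics/{n}0.png",cv2.resize(c[0],(800,600))); print(n,c[1:4],c[4].round(3).tolist())
    np.save(n+"0.npy",np.array([c[0].astype(object),*c[1:]],dtype=object),allow_pickle=True)
print(r.read_state())
E
```

```text
top (np.float64(391.1311449593515), 255.84204571656224, 191.03691380654743) [[-0.006, -0.999, 0.051, 0.494], [-1.0, 0.007, 0.005, -0.026], [-0.006, -0.051, -0.999, 1.351], [0.0, 0.0, 0.0, 1.0]]
side (np.float64(357.1660643604968), 253.27985029598707, 194.1883205725799) [[-0.914, -0.214, 0.346, 0.167], [-0.406, 0.451, -0.795, 0.905], [0.015, -0.867, -0.499, 0.696], [0.0, 0.0, 0.0, 1.0]]
{'time': 0.1, 'joint_positions': array([ 1.17437707,  0.33279121, -0.06468634,  1.46084916,  0.021605  ,
        1.34991813, -0.088524  ]), 'joint_vel': array([-0.0008727 , -0.00169654, -0.00096969, -0.00108643,  0.00011184,
       -0.00096555, -0.00187921]), 'joint_torque': array([ 2.14963184e-03, -6.24545574e+01,  2.51982640e-02, -3.90713739e+01,
       -6.13750541e-02,  3.66359402e-02, -2.72486051e-05]), 'ee_pos': array([ 0.22810291, -0.58153882,  0.24054827]), 'eef_rot': array([ 9.82584548e-01,  1.85814966e-01, -1.51122414e-04, -6.16942930e-04]), 'ft_force': array([0.238341  , 1.10897971, 0.06869889]), 'torque': array([0.02209688, 0.00736875, 0.02597041]), 'grip_force': 0.0, 'width': 0.08697947529948959}
```

View pics/top0.png

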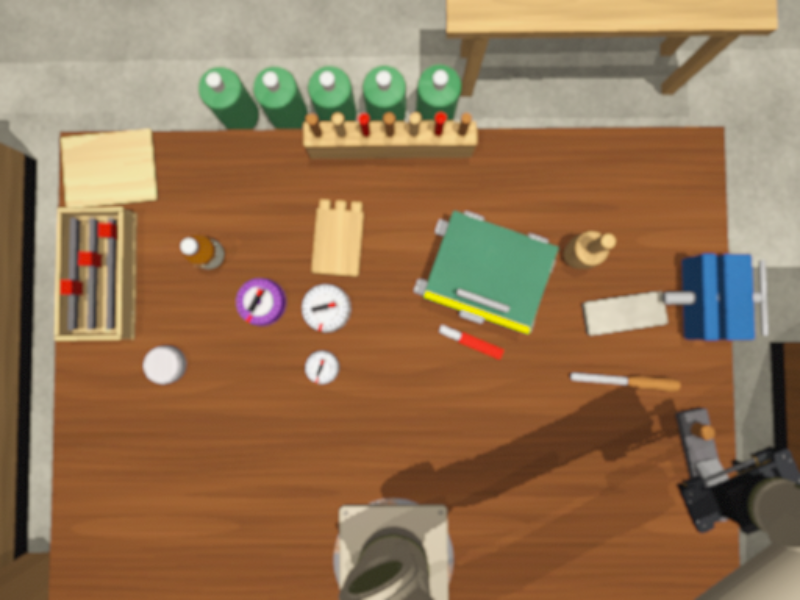

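View pics/side0.png

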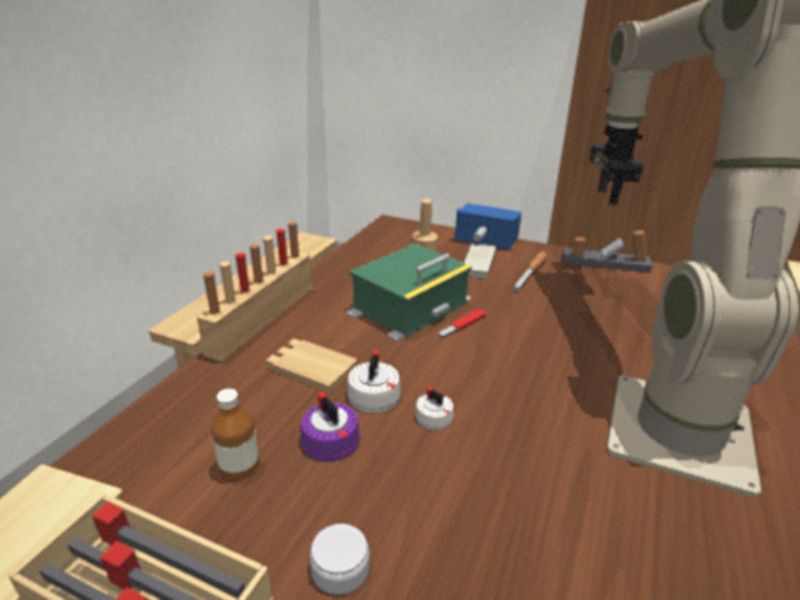

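The top view shows the white timer at about (326,308), the key's red end to its right at (340,303) and the red mark below at (320,328). The box handle runs from (459,292) to (507,308). The side view agrees. All pixels are in the 800x600 view.

```bash
python3 - <<'E'
from h import *
c=tuple(np.load("top0.npy",allow_pickle=True)); im=np.array(c[0].tolist(),dtype=np.uint8); c=(im,)+c[1:]
x0,y0=170,165
hsv=cv2.cvtColor(im,cv2.COLOR_BGR2HSV)
# white timer: everything not wood-coloured within roi
R=(slice(175,222),slice(186,232))
w=((hsv[...,1]<60)&(hsv[...,2]>120)).astype(np.uint8); m=np.zeros_like(w); m[R]=w[R]
cn=max(cv2.findContours(m,0,2)[0],key=cv2.contourArea); (u,v),rad=cv2.minEnclosingCircle(cn)
print("timer px",u,v,rad, ray(c,u,v,.045), "diam",2*rad*1.306/c[1])
print('ctr hull moment',(lambda M:ray(c,M['m10']/M['m00'],M['m01']/M['m00'],.045))(cv2.moments(cv2.convexHull(cn))))
red=((hsv[...,1]>140)&((hsv[...,0]<6)|(hsv[...,0]>172))&(hsv[...,2]>90)).astype(np.uint8); m=np.zeros_like(w); m[R]=red[R]
n,l,s,ce=cv2.connectedComponentsWithStats(m)
for i in range(1,n): print("red",s[i,4],ce[i],ray(c,*ce[i],.045),ray(c,*ce[i],.08))
m=np.zeros_like(w); bl=(hsv[...,2]<70); m[R]=bl[R]
n,l,s,ce=cv2.connectedComponentsWithStats(m)
for i in range(1,n): print("black",s[i,4],ce[i],ray(c,*ce[i],.08))
# yellow stripe, lid front
y=((abs(hsv[...,0].astype(int)-28)<6)&(hsv[...,1]>170)&(hsv[...,2]>150)).astype(np.uint8); m=y*0; m[180:220,265:345]=y[180:220,265:345]
rc=cv2.minAreaRect(cv2.findNonZero(m)); print("yellow",rc,[ray(c,*p,.105).round(3) for p in cv2.boxPoints(rc)])
g=((abs(hsv[...,0].astype(int)-75)<20)&(hsv[...,1]>60)).astype(np.uint8);m=g*0; m[125:220,260:365]=g[125:220,260:365]
m=cv2.morphologyEx(m,cv2.MORPH_CLOSE,np.ones((9,9)))
cn=max(cv2.findContours(m,0,2)[0],key=cv2.contourArea);rc=cv2.minAreaRect(cn); print("green",rc,[ray(c,*p,.105).round(3) for p in cv2.boxPoints(rc)])
m=w*0; q=((hsv[...,1]<60)&(hsv[...,2]>110)).astype(np.uint8); m[182:203,288:330]=q[182:203,288:330]
cn=max(cv2.findContours(m,0,2)[0],key=cv2.contourArea);rc=cv2.minAreaRect(cn);print("handle",rc,ray(c,*rc[0],.141),[ray(c,*p,.141).round(3) for p in cv2.boxPoints(rc)])
cv2.imwrite("pics/crop.png",cv2.resize(im[120:230,180:370],(800,463),interpolation=cv2.INTER_CUBIC))
from scipy.spatial.transform import Rotation as Ro
s=r.read_state(); print(Ro.from_quat(s["eef_rot"]).as_matrix().round(3))
E
```

```text
timer px 208.10169982910156 196.77542114257812 15.645034790039062 [0.54255008 0.14072842 0.045     ] diam 0.10447859087219694
ctr hull moment [0.54276194 0.14077329 0.045     ]
red 6 [211.83333333 194.66666667] [0.54952329 0.1282421  0.045     ] [0.54802649 0.12411325 0.08      ]
red 2 [204.  210.5] [0.49681304 0.15442969 0.045     ] [0.49672897 0.14959896 0.08      ]
yellow ((304.8999328613281, 199.87081909179688), (71.16834259033203, 4.889877796173096), 19.50244903564453) [array([ 0.56 , -0.066,  0.105]), array([ 0.574, -0.072,  0.105]), array([ 0.497, -0.284,  0.105]), array([ 0.483, -0.279,  0.105])]
green ((314.2661437988281, 171.16815185546875), (71.59165954589844, 52.99764633178711), 19.290042877197266) [array([ 0.579, -0.07 ,  0.105]), array([ 0.739, -0.128,  0.105]), array([ 0.661, -0.343,  0.105]), array([ 0.502, -0.284,  0.105])]
handle ((308.6366882324219, 192.00921630859375), (36.0548095703125, 5.457147121429443), 19.79887580871582) [ 0.55167518 -0.18284677  0.141     ] [array([ 0.563, -0.128,  0.141]), array([ 0.579, -0.134,  0.141]), array([ 0.54 , -0.238,  0.141]), array([ 0.525, -0.232,  0.141])]
[[ 0.931  0.365 -0.001]
 [ 0.365 -0.931  0.001]
 [-0.    -0.001 -1.   ]]
```

View pics/crop.png

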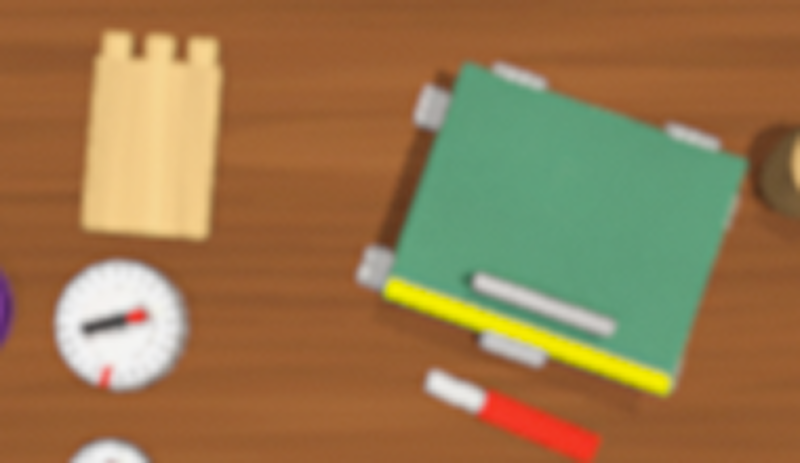

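The timer centre comes out at (0.543, 0.141) with a measured diameter of 104 mm, which fits. The mark gives a yaw of about -0.30. The wing is at about -1.28, so q is about 1.0. The handle is at (0.552, -0.183), lying along -70°, with a length of about 112 mm. Next I move above the timer.

Call:
move_arm([
  [[3.1,-3.1,0],[0,0,0],100],
  [[3.1,-3.1,0],[0,0,0],100],
  [[3.1,-3.1,0],[0,0,0],100],
  [[3.1,-3.1,0],[0,0,0],100],
  [[3.1,-3.1,0],[0,0,0],100],
  [[3.1,-3.1,0],[0,0,0],100],
  [[3.1,-3.1,0],[0,0,0],100],
  [[3.1,-3.1,0],[0,0,0],100],
  [[3.1,-3.1,0],[0,0,0],100],
  [[3.1,-3.1,0],[0,0,0],100],
  [[3.1,-3.1,0],[0,0,0],100],
  [[3.1,-3.1,0],[0,0,0],100],
  [[3.1,-3.1,0],[0,0,0],100],
  [[3.1,-3.1,0],[0,0,0],100],
  [[3.1,-3.1,0],[0,0,0],100],
  [[3.1,-3.1,0],[0,0,0],100],
  [[3.1,-3.1,0],[0,0,0],100],
  [[3.1,-3.1,0],[0,0,0],100],
])

```text
time: 2.35
ee_pos: [0.5443, 0.1424, 0.2409]
eef_rot: [0.983, 0.186, -0.0, 0.0]
ft_force: [1.5, 0.9, 1.0]
width: 0.0871
grip_force: 0.0
```

Call:
move_arm([
  [[0,0,0],[0,0,-0.166],100],
  [[0,0,0],[0,0,-0.166],100],
  [[0,0,0],[0,0,-0.166],100],
  [[0,0,0],[0,0,-0.166],100],
  [[0,0,0],[0,0,-0.166],100],
  [[0,0,0],[0,0,-0.166],100],
  [[0,0,0],[0,0,-0.166],100],
  [[0,0,0],[0,0,-0.166],100],
  [[0,0,0],[0,0,-0.166],100],
  [[0,0,0],[0,0,0],100],
])

```text
time: 3.6
ee_pos: [0.5438, 0.1412, 0.2409]
eef_rot: [0.595, 0.804, -0.0, -0.0]
ft_force: [-0.6, -2.1, -0.5]
width: 0.0871
grip_force: 0.0
```

```bash
cat >> h.py <<'E'
from scipy.spatial.transform import Rotation as Ro
def st(goal=None):
    s=r.read_state(); R=Ro.from_quat(s["eef_rot"]).as_matrix()
    print("t",s["time"],"pos",s["ee_pos"].round(4),"yang",np.degrees(np.arctan2(R[1,1],R[0,1])).round(1),"zaxis",R[:,2].round(3),"q",s["joint_positions"].round(2),"F",s["ft_force"].round(1),"w",round(s["width"],4),"g",s["grip_force"])
    if goal is not None: print("tool shift cm",(R.T@(np.array(goal)-s["ee_pos"])*100).round(2))
    return s,R
E
python3 - <<'E'
from h import *
st([.543,.141,.076])
c=cam("wrist"); cv2.imwrite("pics/w1.png",cv2.resize(c[0],(800,600))); 
np.save("w1.npy",np.array([c[0].astype(object),*c[1:]],dtype=object),allow_pickle=True)
print("expected key px*1.5625",np.array(proj(c,[.543,.141,.088]))*1.5625, c[4].round(3).tolist())
E
```

```text
t 3.6 pos [0.5438 0.1412 0.2409] yang 17.0 zaxis [-0.001  0.    -1.   ] q [ 0.48  0.34 -0.99  1.59  0.29  1.37 -0.25] F [-0.6 -2.1 -0.5] w 0.0871 g 0.0
tool shift cm [ 0.   -0.07 16.49]
expected key px*1.5625 [395.48298897 285.62274341] [[0.956, 0.283, 0.072, 0.523], [0.292, -0.926, -0.24, 0.206], [-0.001, 0.251, -0.968, 0.385], [0.0, 0.0, 0.0, 1.0]]
```

View pics/w1.png

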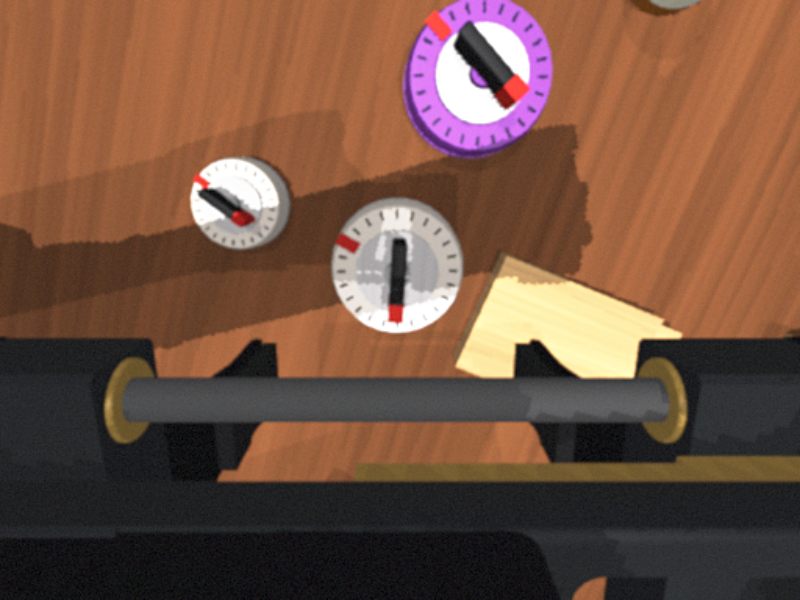

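The wrist view shows the white timer at (398,265). Its key runs from black (400,240) to red (396,322), and the red mark is at (347,244).

```bash
python3 - <<'E'
from h import *
c=tuple(np.load("w1.npy",allow_pickle=True))
P=lambda u,v,z: ray(c,u/1.5625,v/1.5625,z)
a,b=P(400,240,.088),P(396,322,.088); print(a,b,(a+b)/2,np.linalg.norm(a-b),np.degrees(np.arctan2(*(b-a)[1::-1])))
t=P(398,263,.045);m=P(347,244,.045);print(t,m,np.degrees(np.arctan2(*(m-(a+b)/2)[1::-1])))
st(list(((a+b)/2)[:2])+[.076])
E
```

```text
[0.53708981 0.17006566 0.088     ] [0.5505257  0.11755993 0.088     ] [0.54380775 0.14381279 0.088     ] 0.05419755748344258 -75.64636839168266
[0.54270328 0.14827789 0.045     ] [0.5033076  0.15080681 0.045     ] 170.2021567208833
t 3.65 pos [0.5439 0.1412 0.241 ] yang 16.8 zaxis [-0.001  0.    -1.   ] q [ 0.48  0.34 -0.99  1.59  0.29  1.37 -0.25] F [-0.1  0.3 -0.3] w 0.0867 g 0.0
tool shift cm [ 0.25  0.08 16.5 ]
```

Call:
move_arm([
  [[0.1,0,4],[0,0,0.02],100],
  [[0,0,4],[0,0,0],60],
  [[0,0,4],[0,0,0],60],
  [[0,0,3],[0,0,0],60],
  [[0,0,1.5],[0,0,0],60],
  [[0,0,0],[0,0,0],60],
  [[0,0,0],[0,0,0],0],
  [[0,0,0],[0,0,0],0],
  [[0,0,0],[0,0,0],0],
  [[0,0,0],[0,0,0],0],
  [[0,0,0],[0,0,0],0],
  [[0,0,0],[0,0,0],0],
], grip_force=45)

```text
time: 5.15
ee_pos: [0.5445, 0.1425, 0.0766]
eef_rot: [0.603, 0.798, 0.001, 0.001]
ft_force: [5.5, 1.5, -1.5]
width: 0.0153
grip_force: 45.0
```

```bash
python3 - <<'E'
from h import *
s,_=st(); print(s["torque"])
E
```

```text
t 5.15 pos [0.5445 0.1425 0.0766] yang 15.9 zaxis [ 0.002  0.001 -1.   ] q [ 0.39  0.51 -0.9   1.77  0.45  1.08 -0.39] F [ 5.5  1.5 -1.5] w 0.0153 g 44.99929368495941
[ 0.338089   -1.32605134 -0.0199006 ]
```

Call:
move_arm([
  [[0,0,0],[0,0,0.1],0],
  [[0,0,0],[0,0,0.12],0],
  [[0,0,0],[0,0,0.12],0],
  [[0,0,0],[0,0,0.12],0],
  [[0,0,0],[0,0,0.12],0],
  [[0,0,0],[0,0,0.12],0],
  [[0,0,0],[0,0,0],0],
], grip_force=45)

```text
time: 6.02
ee_pos: [0.5442, 0.1425, 0.0766]
eef_rot: [0.84, 0.543, 0.001, 0.0]
ft_force: [4.8, 1.5, -0.1]
width: 0.0152
grip_force: 45.0
```

```bash
python3 - <<'E'
from h import *
s,_=st(); print(s["torque"])
c=cam("wrist"); b=cam("side"); t=cam("top")
z=np.hstack([cv2.resize(c[0],(400,300)),cv2.resize(b[0][200:290,180:300],(400,300))])
cv2.imwrite("pics/a2.png",z)
E
```

```text
t 6.025 pos [0.5442 0.1425 0.0766] yang -24.2 zaxis [ 0.001  0.    -1.   ] q [ 0.29  0.46 -0.76  1.78  0.36  1.05 -1.03] F [ 4.8  1.5 -0.1] w 0.0152 g 45.000572204589844
[ 0.22446564 -1.0997455   0.06605062]
```

View pics/a2.png

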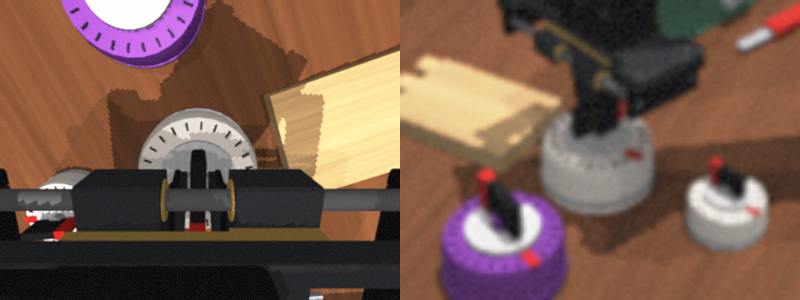

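The key follows: its red end shows between the fingers at (197,225). I'll turn further, then lift and regrasp with a half turn.

Call:
move_arm([
  [[0,0,0],[0,0,0.12],0],
  [[0,0,0],[0,0,0.12],0],
  [[0,0,0],[0,0,0.12],0],
  [[0,0,0],[0,0,0.12],0],
  [[0,0,0],[0,0,0.12],0],
  [[0,0,0],[0,0,0],0],
  [[0,0,0],[0,0,0],60],
  [[0,0,0],[0,0,0],60],
  [[0,0,0],[0,0,0],60],
  [[0,0,-2.5],[0,0,0],60],
  [[0,0,-3.5],[0,0,0],60],
  [[0,0,0],[0,0,0],60],
])

```text
time: 7.68
ee_pos: [0.5448, 0.1428, 0.1386]
eef_rot: [0.963, 0.271, 0.002, 0.0]
ft_force: [0.6, -0.3, -0.7]
width: 0.0516
grip_force: 0.0
```

Call:
move_arm([
  [[0,0,0],[0,0,-0.175],60],
  [[0,0,0],[0,0,-0.175],60],
  [[0,0,0],[0,0,-0.175],60],
  [[0,0,0],[0,0,-0.175],60],
  [[0,0,0],[0,0,-0.175],60],
  [[0,0,0],[0,0,-0.175],60],
  [[0,0,0],[0,0,-0.175],60],
  [[0,0,0],[0,0,-0.175],60],
  [[0,0,0],[0,0,-0.175],60],
  [[0,0,0],[0,0,-0.175],60],
  [[0,0,0],[0,0,-0.175],60],
  [[0,0,0],[0,0,-0.175],60],
  [[0,0,0],[0,0,-0.175],60],
  [[0,0,0],[0,0,-0.175],60],
  [[0,0,0],[0,0,-0.175],60],
  [[0,0,0],[0,0,-0.175],60],
  [[0,0,0],[0,0,-0.175],60],
  [[0,0,0],[0,0,-0.167],60],
  [[0,0,0],[0,0,0],60],
])

```text
time: 10.05
ee_pos: [0.5432, 0.1421, 0.1353]
eef_rot: [-0.27, 0.963, 0.0, -0.001]
ft_force: [1.1, 0.6, -0.2]
width: 0.0524
grip_force: 0.0
```

```bash
python3 - <<'E'
from h import *
st([.544,.1425,.076])
c=cam("wrist"); cv2.imwrite("pics/w3.png",cv2.resize(c[0],(800,600)))
np.save("w3.npy",np.array([c[0].astype(object),*c[1:]],dtype=object),allow_pickle=True)
E
```

```text
t 10.05 pos [0.5432 0.1421 0.1353] yang 121.4 zaxis [-0.002  0.    -1.   ] q [ 0.62  0.61 -1.25  1.71  0.61  1.27  1.35] F [ 1.1  0.6 -0.2] w 0.0524 g 0.0
tool shift cm [-0.1  -0.02  5.93]
```

View pics/w3.png

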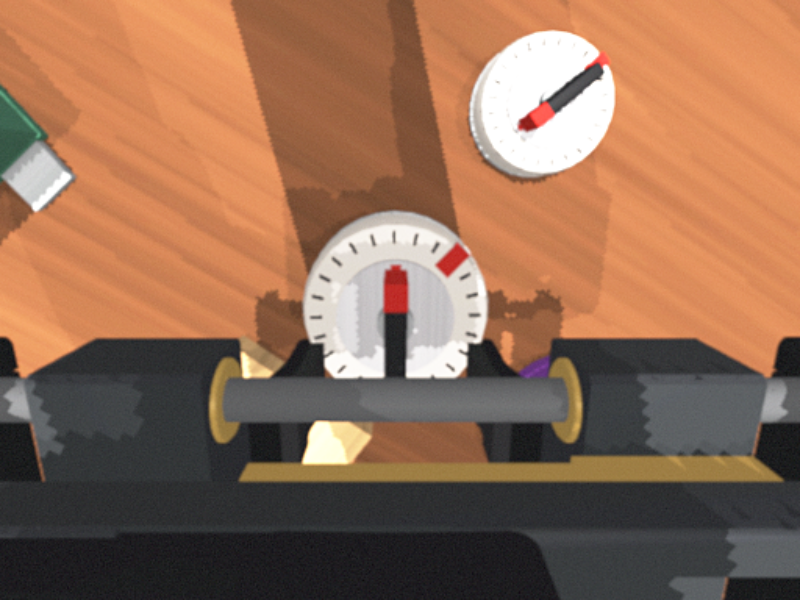

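The wrist view shows the wing's red end at (395,290), well between the fingers. The red mark at (453,260) is about 50° further clockwise. Regrasping and winding on.

Call:
move_arm([
  [[-0.1,0,2],[0,0,0],60],
  [[0,0,2],[0,0,0],60],
  [[0,0,1.9],[0,0,0],60],
  [[0,0,0],[0,0,0],60],
  [[0,0,0],[0,0,0],0],
  [[0,0,0],[0,0,0],0],
  [[0,0,0],[0,0,0],0],
  [[0,0,0],[0,0,0],0],
  [[0,0,0],[0,0,0.1],0],
  [[0,0,0],[0,0,0.1],0],
  [[0,0,0],[0,0,0.1],0],
  [[0,0,0],[0,0,0.1],0],
  [[0,0,0],[0,0,0.1],0],
  [[0,0,0],[0,0,0.1],0],
  [[0,0,0],[0,0,0],0],
])

```text
time: 11.98
ee_pos: [0.5445, 0.143, 0.0774]
eef_rot: [0.025, 1.0, -0.0, 0.0]
ft_force: [-1.0, 0.3, 0.5]
width: 0.0149
grip_force: 45.0
```

```bash
python3 - <<'E'
from h import *
s,_=st();print(s["torque"])
E
```

```text
t 11.975 pos [0.5445 0.143  0.0774] yang 87.1 zaxis [ 0. -0. -1.] q [ 0.51  0.6  -1.08  1.76  0.58  1.14  0.77] F [-1.   0.3  0.5] w 0.0149 g 45.000731348991394
[ 0.1628177  -0.09936714  0.1784368 ]
```

Call:
move_arm([
  [[0,0,0],[0,0,0.06],0],
  [[0,0,0],[0,0,0.06],0],
  [[0,0,0],[0,0,0.06],0],
  [[0,0,0],[0,0,0],0],
])

```text
time: 12.48
ee_pos: [0.5445, 0.1429, 0.0773]
eef_rot: [0.114, 0.993, -0.0, 0.0]
ft_force: [0.1, -0.7, 0.2]
width: 0.0149
grip_force: 45.0
```

```bash
python3 - <<'E'
from h import *
s,_=st();print(s["torque"])
E
```

```text
t 12.475 pos [0.5445 0.1429 0.0773] yang 76.9 zaxis [ 0. -0. -1.] q [ 0.49  0.58 -1.04  1.77  0.55  1.12  0.61] F [ 0.1 -0.7  0.2] w 0.0149 g 45.00077247619629
[0.15795365 0.01351193 0.12397711]
```

Call:
move_arm([
  [[0,0,0],[0,0,0.06],0],
  [[0,0,0],[0,0,0],0],
  [[0,0,0],[0,0,0],0],
])

```text
time: 12.85
ee_pos: [0.5445, 0.1429, 0.0773]
eef_rot: [0.144, 0.99, 0.0, 0.0]
ft_force: [-1.5, 0.3, 2.3]
width: 0.0149
grip_force: 45.0
```

```bash
python3 - <<'E'
from h import *
s,_=st();print(s["torque"])
E
```

```text
t 12.85 pos [0.5445 0.1429 0.0773] yang 73.4 zaxis [ 0. -0. -1.] q [ 0.48  0.57 -1.03  1.77  0.54  1.12  0.55] F [-1.5  0.3  2.3] w 0.0149 g 45.00057756900787
[0.11820416 0.09522847 0.28609909]
```

Call:
move_arm([
  [[0,0,0],[0,0,0.06],0],
  [[0,0,0],[0,0,0.04],0],
  [[0,0,0],[0,0,0],0],
  [[0,0,0],[0,0,0],0],
])

```text
time: 13.35
ee_pos: [0.5453, 0.1426, 0.0774]
eef_rot: [0.194, 0.981, 0.0, 0.001]
ft_force: [5.6, -0.6, -0.7]
width: 0.0144
grip_force: 45.0
```

```bash
python3 - <<'E'
from h import *
s,_=st();print(s["torque"])
E
```

```text
t 13.35 pos [0.5453 0.1426 0.0774] yang 67.6 zaxis [ 0.001  0.    -1.   ] q [ 0.47  0.56 -1.01  1.77  0.53  1.11  0.46] F [ 5.6 -0.6 -0.7] w 0.0144 g 45.000019669532776
[-0.02972206 -1.23764858  0.15321927]
```

The force pattern changed near 73°, where the wing meets the mark direction of 163°, so the stop is probably met. Releasing and checking.

Call:
move_arm([
  [[0,0,0],[0,0,-0.08],0],
  [[0,0,0],[0,0,0],60],
  [[0,0,0],[0,0,0],60],
  [[0,0,0],[0,0,0],60],
  [[0,0,-3],[0,0,0],60],
  [[0,0,-5],[0,0,0],60],
  [[0,0,-5],[0,0,0],60],
  [[0,0,0],[0,0,0],60],
])

```text
time: 14.35
ee_pos: [0.5457, 0.1439, 0.2107]
eef_rot: [0.155, 0.988, 0.001, 0.002]
ft_force: [-0.2, -0.1, -0.8]
width: 0.052
grip_force: 0.0
```

```bash
python3 - <<'E'
from h import *
st([.552,-.183,.241])
c=cam("wrist"); cv2.imwrite("pics/w4.png",cv2.resize(c[0],(800,600)))
np.save("w4.npy",np.array([c[0].astype(object),*c[1:]],dtype=object),allow_pickle=True)
E
```

```text
t 14.35 pos [0.5457 0.1439 0.2107] yang 72.1 zaxis [ 0.005  0.001 -1.   ] q [ 0.56  0.43 -1.13  1.63  0.4   1.33  0.63] F [-0.2 -0.1 -0.8] w 0.052 g 0.0
tool shift cm [-10.65 -30.91  -3.06]
```

View pics/w4.png

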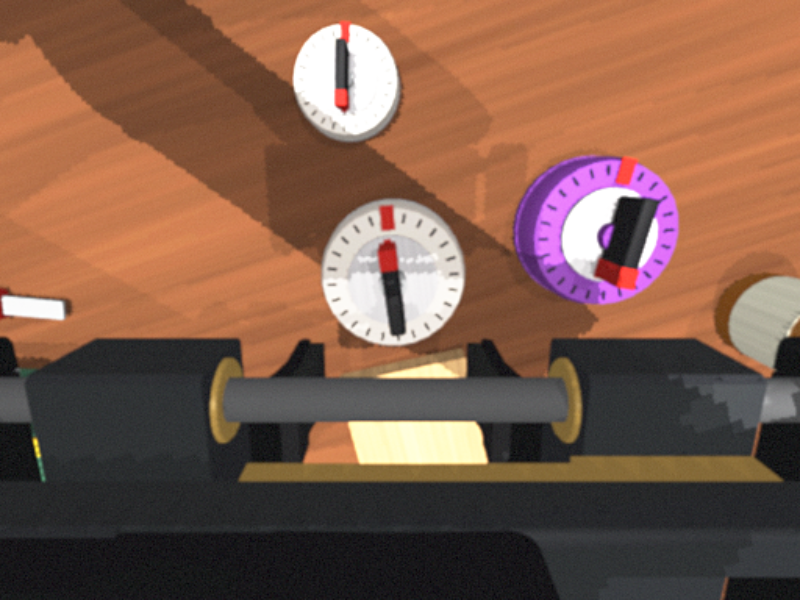

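The wing's red end at (387,250) lines up with the red mark at (387,217), so the key is at its stop. Next I move to the handle.

Call:
move_arm([
  [[0,0,-3],[0,0,0],60],
  [[-1.5,-4.4,0],[0,0,0],100],
  [[-1.5,-4.4,0],[0,0,0],100],
  [[-1.5,-4.4,0],[0,0,0],100],
  [[-1.5,-4.4,0],[0,0,0],100],
  [[-1.5,-4.4,0],[0,0,0],100],
  [[-1.5,-4.4,0],[0,0,0],100],
  [[-1.6,-4.5,0],[0,0,0],100],
  [[0,0,0],[0,0,0.178],100],
  [[0,0,0],[0,0,0.178],100],
  [[0,0,0],[0,0,0.178],100],
  [[0,0,0],[0,0,0.178],100],
  [[0,0,0],[0,0,0.178],100],
  [[0,0,0],[0,0,0.178],100],
  [[0,0,0],[0,0,0.178],100],
  [[0,0,0],[0,0,0.178],100],
  [[0,0,0],[0,0,0.178],100],
  [[0,0,0],[0,0,0],100],
])

```text
time: 16.65
ee_pos: [0.55, -0.1836, 0.2358]
eef_rot: [0.817, 0.576, -0.001, -0.001]
ft_force: [-0.2, -0.7, -1.0]
width: 0.0871
grip_force: 0.0
```

```bash
python3 - <<'E'
from h import *
st([.552,-.183,.141])
c=cam("wrist"); cv2.imwrite("pics/w5.png",cv2.resize(c[0],(800,600)))
np.save("w5.npy",np.array([c[0].astype(object),*c[1:]],dtype=object),allow_pickle=True)
print("expected",np.array(proj(c,[.552,-.183,.141]))*1.5625)
E
```

```text
t 16.65 pos [ 0.55   -0.1836  0.2358] yang -19.6 zaxis [-0.002  0.    -1.   ] q [ 0.88  0.33 -0.79  1.56  0.24  1.35 -0.27] F [-0.2 -0.7 -1. ] w 0.0871 g 0.0
tool shift cm [0.13 0.19 9.48]
expected [400.5464459  306.79846583]
```

View pics/w5.png

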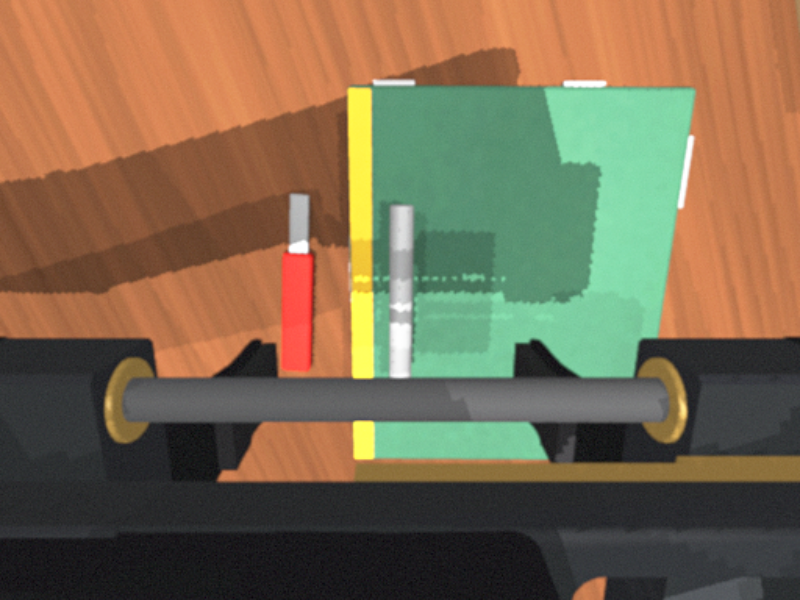

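The handle bar is at column 401, from row 205 down, and the expected pixel is (400.5,307), so it's well centred. Descending and gripping.

Call:
move_arm([
  [[0.1,0.2,3],[0,0,0],100],
  [[0,0,3],[0,0,0],80],
  [[0,0,2.4],[0,0,0],60],
  [[0,0,1],[0,0,0],60],
  [[0,0,0],[0,0,0],60],
  [[0,0,0],[0,0,0],0],
  [[0,0,0],[0,0,0],0],
  [[0,0,0],[0,0,0],0],
  [[0,0,0],[0,0,0],0],
  [[0,0,0],[0,0,0],0],
  [[0,0,0],[0,0,0],0],
], grip_force=55)

```text
time: 18.08
ee_pos: [0.5527, -0.1835, 0.1433]
eef_rot: [0.817, 0.576, -0.0, -0.0]
ft_force: [-0.9, 0.0, 1.6]
width: 0.0104
grip_force: 55.0
```

Call:
move_arm([
  [[0,0,-0.1],[0,0,0],0],
  [[0,0,-0.1],[0,0,0],0],
  [[0,0,-0.1],[0,0,0],0],
  [[0,0,0],[0,0,0],0],
  [[0,0,0],[0,0,0],0],
])

```text
time: 18.7
ee_pos: [0.5532, -0.1837, 0.145]
eef_rot: [0.817, 0.576, 0.001, -0.0]
ft_force: [9.6, -1.7, -16.3]
width: 0.0107
grip_force: 55.0
```

Call:
move_arm([
  [[0,0.02,-0.1],[0,0,0],0],
  [[0,0.02,-0.1],[0,0,0],0],
  [[0,0,0],[0,0,0],0],
])

```text
time: 19.08
ee_pos: [0.5542, -0.184, 0.1479]
eef_rot: [0.817, 0.576, 0.001, 0.001]
ft_force: [8.5, -1.8, -8.7]
width: 0.0105
grip_force: 55.0
```

Call:
move_arm([
  [[0,0.04,-0.1],[0,0,0],0],
  [[0,0.04,-0.1],[0,0,0],0],
  [[0,0.04,-0.1],[0,0,0],0],
  [[0,0,0],[0,0,0],0],
])

```text
time: 19.58
ee_pos: [0.5553, -0.1844, 0.1511]
eef_rot: [0.817, 0.576, 0.001, 0.001]
ft_force: [8.7, -2.3, -8.5]
width: 0.0101
grip_force: 55.0
```

The seal has broken and the pull has dropped to about 8 N. Raising to about 17 mm at the handle.

Call:
move_arm([
  [[0,0.04,-0.1],[0,0,0],0],
  [[0,0.04,-0.1],[0,0,0],0],
  [[0,0.04,-0.1],[0,0,0],0],
  [[0,0.04,-0.1],[0,0,0],0],
  [[0,0.04,-0.1],[0,0,0],0],
  [[0,0.04,-0.1],[0,0,0],0],
  [[0,0.04,-0.1],[0,0,0],0],
  [[0,0.04,-0.1],[0,0,0],0],
  [[0,0.04,-0.1],[0,0,0],0],
  [[0,0,0],[0,0,0],0],
  [[0,0,0],[0,0,0],0],
  [[0,0,0],[0,0,0],0],
  [[0,0,0],[0,0,0],0],
])

```text
time: 21.2
ee_pos: [0.5585, -0.1857, 0.1597]
eef_rot: [0.817, 0.576, 0.001, 0.001]
ft_force: [9.2, -2.4, -11.5]
width: 0.0104
grip_force: 55.0
```

```bash
python3 - <<'E'
from h import *
st()
c=cam("side"); t=cam("top")
cv2.imwrite("pics/end.png",np.hstack([cv2.resize(c[0][140:240,200:320],(480,400),interpolation=cv2.INTER_CUBIC),cv2.resize(t[0][165:235,170:240],(320,400))]))
E
```

```text
t 21.2 pos [ 0.5585 -0.1857  0.1597] yang -19.7 zaxis [ 0.002  0.    -1.   ] q [ 0.86  0.41 -0.77  1.63  0.3   1.22 -0.32] F [  9.2  -2.4 -11.5] w 0.0104 g 55.012813210487366
```

View pics/end.png

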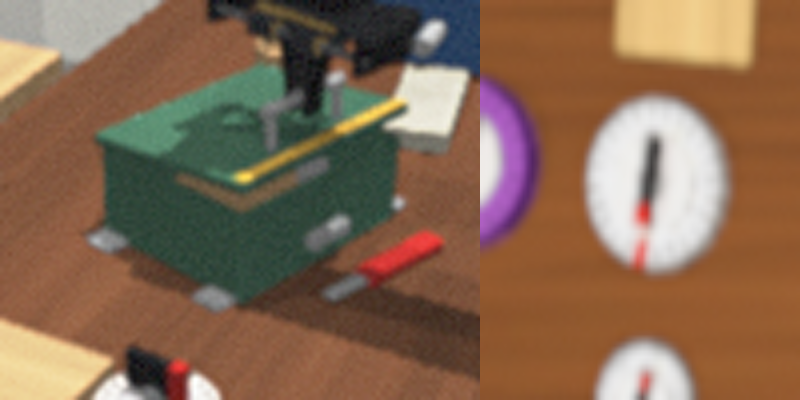

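The lid's yellow front edge is raised, with an open gap beneath it at (240,195), and the bar is held between the fingers. The wing's red end at (643,212) lines up with the mark at (640,250). Handing in.

```bash
python3 -c "
from bench import r
print(r.close_job())"
```

```text
the job is handed in; nothing more can be done
None
```

The timer is wound to its stop with the red wing over the red mark, and the gripper is holding the box lid ajar at about 0.11 rad (20 mm at the front edge). I handed the job in at about 21 s; no verdict came back.

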